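Slide the tall oil bottle home into the empty bay of the garage bottle stand

ROBOT

A 6-joint arm with a two-finger parallel gripper is mounted at the origin on the work surface. World frame = base frame: x ahead of the robot, y to its left, z up, the work surface at z = 0. Lengths are in m, angles in rad, forces in N, time in s.
With the tool pointing down it reaches from about 0.25 to 0.8 m from the base axis. Payload 3.9 kg.
Tool frame: the origin (TCP) lies at the very end of the fingers, on their centre line; the grasp point (between the pads) lies 19 mm behind it (manip.grip_depth is the distance from the TCP to the grasp point, in m); z points along the fingers, y is the line along which they close (so a half turn about z gives the same grasp; the last joint's range is limited). The gripper opens to 85 mm and grips with 20 to 120 N. Pads are 22 mm wide; open, the fingers measure 114 mm over their backs; the gripper's body (76 mm by 85 mm) begins 54 mm behind the grasp point. The pads swing forward as they close: fully open they stand 13 mm farther back than shut.
Start: joints at [1.12, 0.26, -0.138, 1.173, 0, 1.571], TCP at [0.229, 0.473, 0.231] pointing down, gripper open.
Joint ranges: [-2.78, 2.78], [-0.83, 1.72], [-1.28, 1.37], [-1.9, 2.12], [-1.57, 1.48], [-3.14, 3.14]. Speed limits (rad/s): [2.57, 2.57, 3.14, 3.14, 3.14, 3.14].

INTERFACE

Orientations are given as a rotation vector (axis times angle).
In Python, from rig import telemetry, snapshot, order, manip gives the robot as it stands.
- The arm moves only by the tool send_rows, never from a script. Its argument "steps" is one flat list of numbers, 5 for each row, row after row: the shift along the tool's x, y, z in cm, then the turn about the tool's z in rad, then the opening, from 0 (shut) to 1 (fully open). A call has 1 to 20 rows; each row shifts and turns the commanded pose from where the row before left it, along the tool's axes as they then stand; what a row does not reach is not made up. A row lasts 1/10 s, in which the tool goes at most 50 mm and 8.59 degrees, less where a joint would pass 70% of its speed; a pose out of reach is approached as far as the arm can. A call is refused whole if a number of a shift passes 5 or a number of a turn 0.15, either way. A call with a gripper value outside its range is refused whole. The fingers move at their own pace and stop on an object; "newtons" is the grip in N (left out, the last holds). Time passes only in rows, so rows that do not move let the fingers close. It gives the time, the measured TCP pose, the force, the opening and the grip force at its end, in the units of the state.
- telemetry.get_obs(): the state, without advancing time (a new reading comes with each control period).
- snapshot(name): name is "side" or "top"; returns a dict with "pixels" (480x640x3 uint8, red, green, blue), "fx", "fy", "cx", "cy" (pixels), "world_to_cam" (4x4, takes a point from world to camera coordinates). Camera axes: x right, y down, z forward; pixel columns grow to the right and rows downward; lengths in m; the calibration is good to about 2 mm. A picture is of the moment at which its call begins. There is no depth.
- order.close_job(): hands the job in; it is judged then, once.
The state is a dict: "time": time; "joint_positions": joint angles; "joint_vel": joint speeds; "joint_torque": joint torques, N m; "position": TCP position; "eef_rot": TCP orientation; "contact_force": force on the tool from outside, world axes, zero at the start; "wrist_torque": the same for the moment, N m; "grip_width": finger opening in m; "grasp_force": force on a finger pad.
Only numpy, scipy, OpenCV 4.12 (cv2) and the standard library are available. Lean on these libraries where they do the work, as an engineer would, in place of code of your own. Each camera call takes 0.05 s, during which the arm holds its last target. There are 200 camera calls.

TASK

On the garage workbench, gently push the tall narrow oil bottle, low down on its body with the fingertips, so that it slides upright across the bench into the empty bay of the wooden bottle stand (the bay with the rubber mat), fully home against the back board. Do not grasp, lift or tip it, push it only in its lower third and only with the fingers, and leave the can, the jar, the tape roll and the wrench where they are.

Things in the scene. Friction and masses are not known exactly. Their poses are not given: they have to be found in the camera images.
- bottle: tall narrow round oil bottle of grey plastic with a paper label, narrow neck and black cap: 62 mm in diameter, 235 mm tall, about 0.3 to 0.6 kg. Stands loose on the bench in front of the stand; origin at the centre of its underside, z up. It slides on the bench when pushed low (within about 40 mm of the bench) and tips when pushed high.
- stand: fixed plywood stand, no floor, origin on the bench; own +x points from the open front to the back board (368 wide, 80 mm high, front face at own x = +50), y along it. Four dividers, 36 high, 8 mm thick, own x -60 to +50, at own y = -180, -60, +60, +180 make 3 bays 112 mm wide inside, centred at own y = -120, 0, +120. A bottle touching the board has its centre at own x = +19 mm
- mat: thin dark rubber mat (88 x 100 mm, drawn on the bench, no step to slide over) that marks the empty bay; origin at its centre, which is at the middle of that bay's width and at the stand's own x = +5 mm; same axes as the stand
- can: metal can, 66 mm in diameter, 150 mm tall, stands loose in one of the other bays; leave alone. Origin at the centre of its underside
- jar: glass jar with a steel lid, 76 mm in diameter, 105 mm tall, stands loose in one of the other bays; leave alone. Origin at the centre of its underside
- tape: roll of brown tape lying flat, 100 mm across, 45 mm high, on the bench to the left; leave alone. Origin at the centre of its underside
- wrench: wrench lying on the bench to the right; leave alone. Origin under its middle

How it is judged:
At the end, for the whole second after the job is handed in: The bottle stands upright (within 3 degrees) and at rest on the bench inside the bay with the mat, its side no more than 9 mm from the back board; can and jar within 12 mm, tape and wrench within 20 mm of where they were (x of bottle in the frame of stand between 0.01 and 0.024 m and y of bottle in the frame of mat between -0.03 and 0.03 m and angle between bottle's own z axis and vertical below 0.05 rad and height (world z) of bottle below 0.004 m and linear speed of bottle below 0.01 m/s and distance of each of can, jar from where it was at the start of the episode below 0.012 m and distance of each of tape, wrench from where it was at the start of the episode below 0.02 m); the robot touches nothing.
It fails at once if the bottle is tipped by more than 17 degrees (angle between bottle's own z axis and vertical above 0.3 rad).
It fails at once if the bottle is grasped or shoved hard (over 30 N between the fingers and the bottle) or lifted off the bench (height (world z) of bottle above 0.01 m or contact force between the fingers and bottle above 30 N).
It fails at once if the bottle is pushed above its lower third (fingers press on it while the grasp point is more than 100 mm above the bench) (contact force between the fingers and bottle above 0.5 N and height (world z) of the grasp point above 0.1 m).
It fails at once if something other than the fingers pushes the bottle (contact force between the arm and bottle above 1 N).
It fails at once if the can, the jar, the tape or the wrench is shoved or tipped (distance of any of can, jar from where it was at the start of the episode above 0.02 m or angle between any of can, jar's own z axis and vertical above 0.3 rad or distance of any of tape, wrench from where it was at the start of the episode above 0.03 m).
It also fails if it takes over 54 s, if anything falls off the work surface, if the arm or the gripper's body presses on something with over 40 N, if the wrist force passes 120 N, or if a joint passes its speed limit or range.

## Working session

There is one attempt and no reset: what is moved stays moved. The work goes in short steps, Python scripts to look and compute and a tool call to move; the robot and the scene stay as the last step left them, time stands still between calls to the robot, and variables do not carry over. Pictures are saved under pics/ and viewed, at most 10 in all, crops included, and the job is handed in when it is done.

Besides the shell and the picture viewer there is one more tool, called after ">>>" in YAML: its name, and indented under it one key for each argument. send_rows: Moves the arm, as the interface text tells. Its arguments: {"type":"object","properties":{"steps":{"type":"array"},"newtons":{"type":"number"}},"required":["steps"]}

```bash
mkdir -p pics
python3 - <<'E'
from rig import telemetry, snapshot, order, manip
import cv2,numpy as np
o=telemetry.get_obs(); print(o['time'],o['position'],o['eef_rot'],o['grip_width'])
for n in('top','side'):
    s=snapshot(n); cv2.imwrite(f'pics/{n}0.png',s['pixels'][:,:,::-1]); print(n,s['fx'],s['fy'],s['cx'],s['cy'],np.round(s['world_to_cam'],4).tolist())
E
```

```text
0.0 [0.2284137  0.47193851 0.23043848] [-0.70194444 -3.06168471  0.00307572] 0.08521086066531142
top 494.2793622562222 494.2793622562222 322.5528073255044 238.6931341188452 [[-0.0403, -0.9992, 0.0022, 0.0225], [-0.9771, 0.039, -0.2094, 0.5992], [0.2092, -0.0106, -0.9778, 1.0635], [0.0, 0.0, 0.0, 1.0]]
side 525.678593569578 525.678593569578 314.9973359852109 240.48532120222526 [[-0.9991, -0.0424, 0.0049, 0.5927], [-0.0351, 0.7508, -0.6596, 0.044], [0.0243, -0.6592, -0.7516, 1.2833], [0.0, 0.0, 0.0, 1.0]]
```

View pics/top0.png

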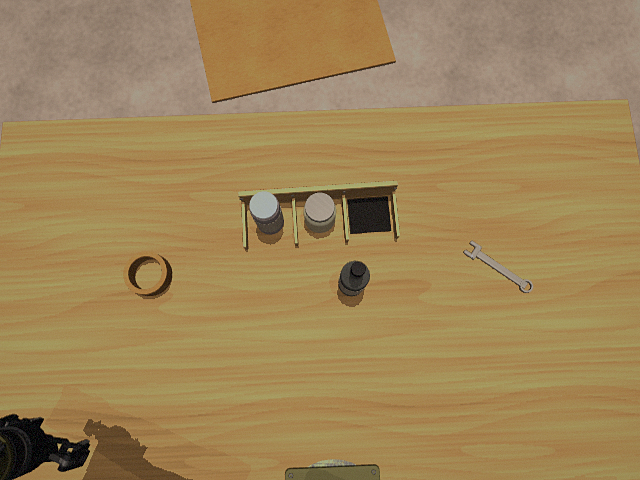

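View pics/side0.png

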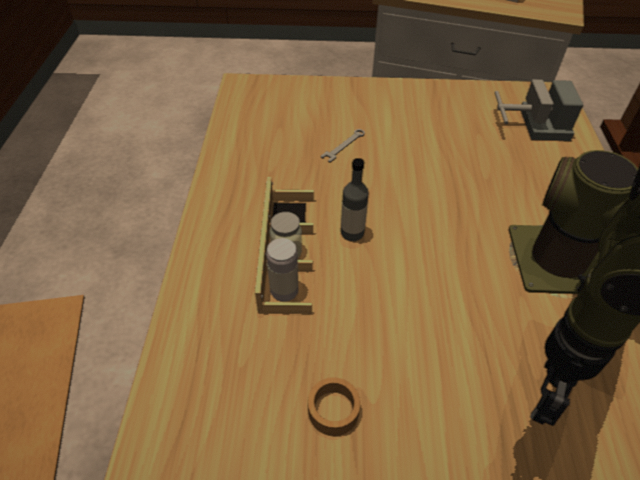

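The top view shows the bottle at about (352,285), with its cap at (358,268). The mat is the dark patch at (369,215), in the rightmost bay. The can (265,210) and jar (320,210) are in the other two bays, with the tape at (148,275) and the wrench at (497,267). The side view shows the cap at (358,163) and the bottle's base at (353,235).

```bash
cat > h.py <<'E'
from rig import telemetry, snapshot, order, manip
import cv2,numpy as np
def ray(s,u,v,z):
    T=s['world_to_cam'];R=T[:3,:3];c=-R.T@T[:3,3]
    d=R.T@np.array([(u-s['cx'])/s['fx'],(v-s['cy'])/s['fy'],1.]); return c+d*(z-c[2])/d[2]
def blob(s,box,thr,minv=0):
    x0,y0,x1,y1=box; g=s['pixels'][y0:y1,x0:x1].max(2); m=((g<thr)).astype(np.uint8)
    n,l,st,ce=cv2.connectedComponentsWithStats(m); i=1+st[1:,4].argmax()
    return (l==i).astype(np.uint8),st[i],ce[i]+[x0,y0],(x0,y0)
def cap(s,box,thr=30):
    m,st,c,_=blob(s,box,thr); return c,st[:5].tolist()
E
python3 - <<'E'
from h import *
t=snapshot('top');s=snapshot('side')
m,st,c,o=blob(t,(340,190,402,245),45)
r=cv2.minAreaRect(cv2.findNonZero(m)); b=cv2.boxPoints(r)+o
P=np.array([ray(t,u,v,0)[:2] for u,v in b]); print('mat',b.round(1).tolist(),P.round(4).tolist(),P.mean(0),np.linalg.norm(P-np.roll(P,1,0),axis=1))
# back board top edge: yellowish bright line; print columns
for thr in(30,40,60):
    c1,a=cap(t,(330,250,380,305),thr);print('top dark',thr,c1,a)
    c2,a=cap(s,(335,150,375,250),thr);print('side dark',thr,c2,a)
print('cap top guess',ray(t,358,267,.235),ray(s,358,162,.235))
g=t['pixels'].astype(int)
print('row profile col 360',[tuple(g[v,360]) for v in range(178,202)])
for u in (250,290,340,390): print(u,[int(g[v,u].sum()) for v in range(178,206)])
gs=t['pixels'].max(2)
for v in range(256,302,3): print(v,' '.join('%3d'%x for x in gs[v,334:376:1]))
E
```

```text
mat [[346.8, 199.0], [387.3, 195.3], [390.5, 230.0], [350.0, 233.7]] [[0.7102, -0.0658], [0.7157, -0.1657], [0.628, -0.1674], [0.6228, -0.069]] [ 0.66916818 -0.1169659 ] [0.08754497 0.10006731 0.08774161 0.09855491]
top dark 30 [354.96969697 274.21212121] [20, 18, 13, 10, 33]
side dark 30 [357.34188034 165.32478632] [18, 9, 10, 18, 117]
top dark 40 [355.03448276 274.63793103] [20, 17, 15, 12, 58]
side dark 40 [357.15879828 171.7167382 ] [17, 9, 11, 28, 233]
top dark 60 [354.97578692 275.95883777] [10, 11, 28, 31, 413]
side dark 60 [356.44189853 187.81669394] [8, 9, 25, 52, 611]
cap top guess [ 0.50517858 -0.06485767  0.235     ] [ 0.50210397 -0.05885296  0.235     ]
row profile col 360 [(np.int64(172), np.int64(144), np.int64(90)), (np.int64(166), np.int64(142), np.int64(88)), (np.int64(171), np.int64(146), np.int64(97)), (np.int64(167), np.int64(145), np.int64(89)), (np.int64(167), np.int64(144), np.int64(85)), (np.int64(171), np.int64(170), np.int64(114)), (np.int64(164), np.int64(163), np.int64(108)), (np.int64(167), np.int64(167), np.int64(108)), (np.int64(170), np.int64(179), np
[... 3306 characters left out ...]
 169 165 168
292 164 166 179  98  98 104 101 101  61  37  69  77  75  69  67  83  73  74  77  79  68  78  81  82  77  61  82 110 113 103 176 170 171 168 164 168 168 169 167 169 169 170
295 168 167 175 178  85  92  88  93  95  96  99  88  80  35  38  31  38  37  35  40  23  66  63 110 103 115 111 111 102 170 172 170 169 167 167 171 164 169 169 169 168 169
298 167 167 169 177 105 106 111 112 104 106 111 111 112 110 112 114 116 116 115 111 116 114 113 111 110 114 115 110 103 172 167 169 169 169 169 167 168 171 171 168 164 169
301 166 167 168 167 166 175 170 110 117 115 111 115 117 115 112 115 119 116 117 114 113 117 114 119 120 114 110 166 169 170 172 167 166 168 169 164 168 169 170 169 168 168
```

```bash
python3 -c "
import cv2
a=cv2.imread('pics/top0.png')[175:310,230:410];b=cv2.imread('pics/side0.png')[145:320,250:380]
cv2.imwrite('pics/c1.png',cv2.resize(a,None,fx=4,fy=4,interpolation=cv2.INTER_CUBIC))"
```

```text
(no output)
```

View pics/c1.png

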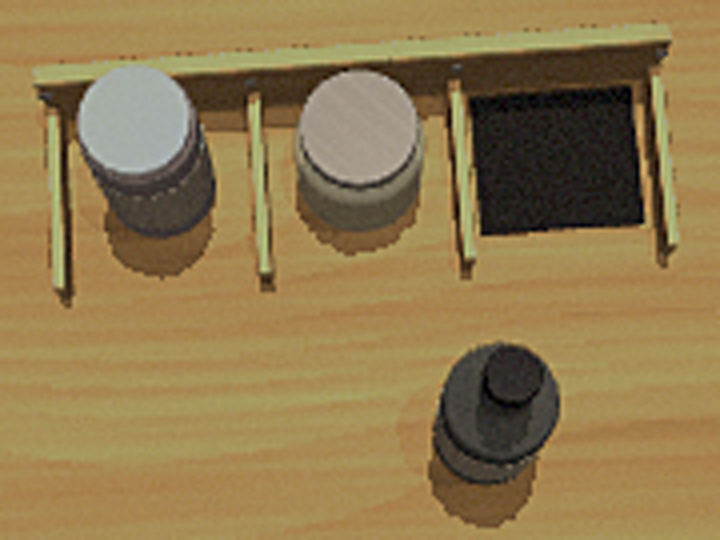

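The mat measures 88 x 100 mm, as it should. The gripper stays vertical, so I'll push with the back of the fully open leading finger, 57 mm from the TCP. That keeps the gripper's body clear of the bottle. Next I'll refine the bottle position and the stand's yaw and work out waypoints.

```bash
cat > plan.py <<'E'
from h import *
t=snapshot('top')
T=lambda u,v,z:ray(t,u,v,z)
a,b=T(250,190.6,.08),T(390,180.6,.08)   # rear top edge of board
y=a-b; yaw=np.arctan2(-y[0],y[1]); print('yaw',np.degrees(yaw))
ex=np.array([np.cos(yaw),np.sin(yaw)]);ey=np.array([-ex[1],ex[0]]);mat=np.array([.669,-.117])
if __name__=='__main__':
    print('board front at mat-frame x', (T(360,186.8,.08)[:2]-mat)@ex, 'want .045')
    # base centre from near rim edge (radius 31) and cap
    e=T(351.5,295.8,0)[:2]; c=-t['world_to_cam'][:3,:3].T@t['world_to_cam'][:3,3]
    r=e-c[:2]; r/=np.linalg.norm(r); print('near rim',e,'sides z0.13', T(339.8,276,.14),T(369.8,276,.14))
    print('cap', T(358.4,267.3,.235))
    B=np.array([.503,-.063]); print('B in mat frame',(B-mat)@ex,(B-mat)@ey)
    o=telemetry.get_obs();print(o['position'],o['eef_rot'])
E
python3 plan.py
```

```text
yaw 2.005625431460304
board front at mat-frame x 0.0462737531451614 want .045
near rim [ 0.47310937 -0.06478996] sides z0.13 [ 0.50217005 -0.03351639  0.14      ] [ 0.49966121 -0.09611523  0.14      ]
cap [ 0.5045726  -0.06558593  0.235     ]
B in mat frame -0.1640084362570715 0.05977652412536311
[0.22858856 0.47226743 0.23090264] [-7.02044859e-01 -3.06194657e+00  1.43513410e-03]
```

>>> send_rows:
  steps: [-3.04, -2.9, 0, 0, 1, -3.04, -2.9, 0, 0, 1, -3.04, -2.9, 0, 0, 1, -3.04, -2.9, 0, 0, 1, -3.04, -2.9, 0, 0, 1, -3.04, -2.9, 0, 0, 1, -3.04, -2.9, 0, 0, 1, -3.04, -2.9, 0, 0, 1, -3.04, -2.9, 0, 0, 1, -3.04, -2.9, 0, 0, 1, -3.04, -2.9, 0, 0, 1, -3.04, -2.9, 0, 0, 1, 0, 0, 0, 0, 1]

```text
time: 1.55
position: [0.4072, -0.0036, 0.2314]
eef_rot: [0.713, 3.058, -0.002]
contact_force: [-0.2, 1.1, -0.0]
grip_width: 0.0853
grasp_force: 0.0
```

>>> send_rows:
  steps: [0, 0, 0, 0.14, 1, 0, 0, 0, 0.14, 1, 0, 0, 0, 0.14, 1, 0, 0, 0, 0.14, 1, 0, 0, 0, 0.14, 1, 0, 0, 0, 0.14, 1, 0, 0, 0, 0.14, 1, 0, 0, 0, 0.14, 1, 0, 0, 0, 0.14, 1, 0, 0, 0, 0.14, 1, 0, 0, 0, 0.14, 1, 0, 0, 0, 0.14, 1, 0, 0, 0, 0, 1, 0, 0, 0, 0, 1]

```text
time: 2.95
position: [0.4052, 0.0008, 0.2313]
eef_rot: [-2.746, -1.526, 0.0]
contact_force: [-0.0, 0.3, -0.3]
grip_width: 0.0849
grasp_force: 0.0
```

>>> send_rows:
  steps: [0, 0, 3, 0.02, 1, 0, 0, 3, 0, 1, 0, 0, 3, 0, 1, 0, 0, 3, 0, 1, 0, 0, 3, 0, 1, 0, 0, 3, 0, 1, 0, 0, 2, 0, 1, 0, 0, 1.3, 0, 1, 0, 0, 1, 0, 1, 0, 0, 0, 0, 1, 0, 0, 0, 0, 1]

```text
time: 4.05
position: [0.4057, 0.0004, 0.0086]
eef_rot: [2.763, 1.495, 0.0]
contact_force: [0.7, -0.1, 1.1]
grip_width: 0.0856
grasp_force: 0.0
```

Run:
```python
from h import *
t=snapshot('top')['pixels'][200:420,250:430,::-1];s=snapshot('side')['pixels'][120:340,290:470,::-1]
cv2.imwrite('pics/a1.png',cv2.resize(np.hstack([t,s]),None,fx=2.2,fy=2.2,interpolation=cv2.INTER_CUBIC))
```

```text
(no output)
```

View pics/a1.png

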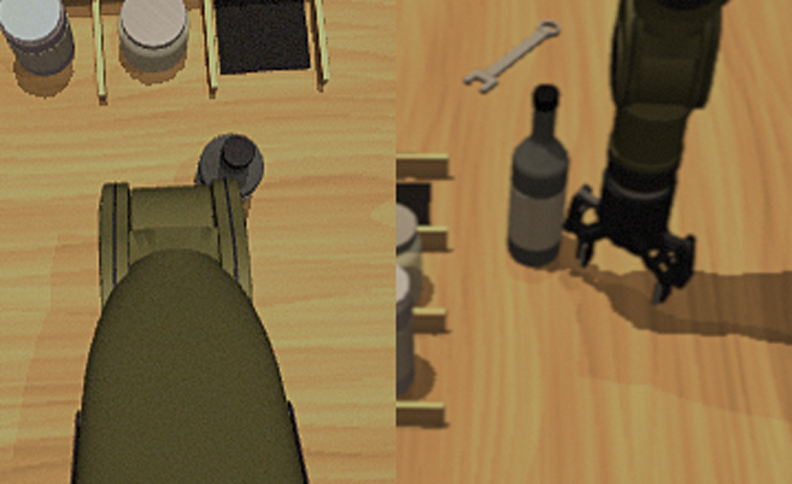

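The side view shows the linkage's elbow sticking out past the fingertip's back, at crop (566,225), with the tip at (582,262). I'll measure its height and reach in the plane of the fingers.

Run:
```python
from h import *
s=snapshot('side');o=telemetry.get_obs();p=o['position']
import scipy.spatial.transform as S
R=S.Rotation.from_rotvec(o['eef_rot']).as_matrix();x,y=R[:,0],R[:,1];print('y',y)
T=s['world_to_cam'];C=-T[:3,:3].T@T[:3,3]
for nm,u,v in(('elbowL',367.3,222.3),('tipL',374.5,239.1),('elbowT',425,235.9),('tipT',409.1,256.4)):
    d=ray(s,u,v,0)-C
    for off in(0,.011,-.011):
        q=C+d*(((p+off*x-C)@x)/(d@x)); print(nm,off,'y',round((q-p)@y,4),'z',round(q[2],4))
im=s['pixels'][190:280,350:440,::-1]
cv2.imwrite('pics/a2.png',cv2.resize(im,None,fx=6.5,fy=6.5,interpolation=cv2.INTER_CUBIC))
```

```text
y [ 0.83664307 -0.5477465   0.00146408]
elbowL 0 y 0.0743 z 0.0627
elbowL 0.011 y 0.0687 z 0.0757
elbowL -0.011 y 0.0799 z 0.0497
tipL 0 y 0.0491 z 0.0179
tipL 0.011 y 0.0438 z 0.0315
tipL -0.011 y 0.0543 z 0.0043
elbowT 0 y -0.0737 z 0.1103
elbowT 0.011 y -0.0772 z 0.1226
elbowT -0.011 y -0.0701 z 0.098
tipT 0 y -0.0476 z 0.0195
tipT 0.011 y -0.0515 z 0.033
tipT -0.011 y -0.0437 z 0.0059
```

View pics/a2.png

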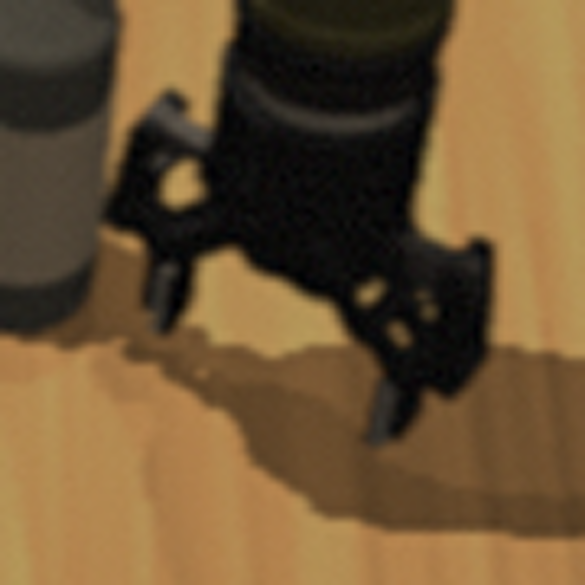

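The elbow's outer face sits about 17 mm outside the fingertip and at roughly z = 0.08, so pushing with a vertical tool would hit the bottle too high. A forward-tilted tool would let the tips lead. I'll back up, go high, and see whether approaching the edge of reach tilts the tool.

>>> send_rows:
  steps: [0, -1, -3, 0, 1, 0, -1, -4, 0, 1, 0, 0, -4.5, 0, 1, 0, 0, -4.5, 0, 1, 0, 0, -4.5, 0, 1, 0, 0, -4.5, 0, 1, 0, 0, -4.5, 0, 1, 0, 0, -4, 0, 1, 0, 0, 0, 0, 1]

```text
time: 5.1
position: [0.3914, 0.0114, 0.3494]
eef_rot: [2.759, 1.491, 0.017]
contact_force: [0.5, -0.2, -0.7]
grip_width: 0.0853
grasp_force: 0.0
```

Run:
```python
from h import *
o=telemetry.get_obs();print(o['time'],o['position'],o['joint_positions'])
```

```text
5.1 [0.39141442 0.01140253 0.34938991] [ 2.91278855e-02 -7.45740755e-03 -1.49719972e-01  1.41668020e+00
 -5.51606467e-06  2.17972636e+00]
```

>>> send_rows:
  steps: [0, 0, 0, -0.145, 0.5, 0, 0, 0, -0.145, 0.5, 0, 0, 0, -0.145, 0.5, 0, 0, 0, -0.145, 0.5, 0, 0, 0, -0.145, 0.5, 0, 0, 0, -0.145, 0.5, 0, 0, 0, -0.145, 0.5, 0, 0, 0, -0.145, 0.5, 0, 0, 0, -0.145, 0.5, 0, 0, 0, -0.145, 0.5, 0, 0, 0, -0.145, 0.5, 0, 0, 0, -0.145, 0.5, 0, 0, 0, -0.145, 0.5, -2.3, -2.75, 0, 0, 0.5, -2.3, -2.75, 0, 0, 0.5, -2.3, -2.75, 0, 0, 0.5, -2.3, -2.75, 0, 0, 0.5, 0, 0, 0, 0, 0.5]

```text
time: 6.9
position: [0.4498, -0.122, 0.3424]
eef_rot: [0.423, 3.113, -0.002]
contact_force: [-0.4, 0.0, -0.7]
grip_width: 0.0427
grasp_force: 0.0
```

>>> send_rows:
  steps: [-4, 0, 0, 0, 0.5, -4, 0, 0, 0, 0.5, -4, 0, 0, 0, 0.5, -4, 0, 0, 0, 0.5, -4, 0, 0, 0, 0.5, -4, 0, 0, 0, 0.5, 0, 0, 0, 0, 0.5]

```text
time: 7.6
position: [0.6847, -0.1824, 0.3373]
eef_rot: [-0.415, -3.11, -0.001]
contact_force: [0.3, -0.4, -1.1]
grip_width: 0.0426
grasp_force: 0.0
```

Now past the reach limit, watching the orientation.

>>> send_rows:
  steps: [-4, 0, 0, 0, 0.5, -4, 0, 0, 0, 0.5, -4, 0, 0, 0, 0.5, 0, 0, 0, 0, 0.5]

```text
time: 8.0
position: [0.7015, -0.1874, 0.3608]
eef_rot: [-0.405, -3.039, -0.015]
contact_force: [-1.3, -0.3, -0.4]
grip_width: 0.0429
grasp_force: 0.0
```

>>> send_rows:
  steps: [-4, 0, 0, 0, 0.5, -4, 0, 0, 0, 0.5, 0, 0, 0, 0, 0.5]

```text
time: 8.3
position: [0.7021, -0.1885, 0.3517]
eef_rot: [-0.404, -3.024, -0.018]
contact_force: [-0.2, 0.6, -1.2]
grip_width: 0.043
grasp_force: 0.0
```

Run:
```python
from h import *
from scipy.spatial.transform import Rotation as R
o=telemetry.get_obs();print(o['time'],o['position'],o['joint_positions']);print(R.from_rotvec(o['eef_rot']).as_matrix().round(3))
```

```text
8.3 [ 0.70210307 -0.18846866  0.35170604] [-2.62233482e-01  9.08035785e-01  1.36283916e+00  2.11695383e+00
 -4.22474435e-05  3.47649885e-03]
[[-0.961  0.263 -0.088]
 [ 0.262  0.965  0.024]
 [ 0.091 -0.    -0.996]]
```

Tilting at the edge happens (5°, inward here) because j3 and j4 hit their limits. I'll check whether the command keeps the tilt when I move back, then try upward and outward, where the j4 limit should tilt the tool outward.

>>> send_rows:
  steps: [4, 0, 0, 0, 0.5, 4, 0, 0, 0, 0.5, 0, 0, 0, 0, 0.5, 0, 0, 0, 0, 0.5]

```text
time: 8.7
position: [0.6608, -0.1773, 0.3624]
eef_rot: [-0.404, -3.025, -0.018]
contact_force: [0.3, -0.0, 0.8]
grip_width: 0.0426
grasp_force: 0.0
```

The tilt persists. Now up and outward.

>>> send_rows:
  steps: [0, 0, -4, 0, 0.5, 0, 0, -4, 0, 0.5, 0, 0, -4, 0, 0.5, 0, 0, -4, 0, 0.5, 0, 0, -4, 0, 0.5, 0, 0, 0, 0, 0.5]

```text
time: 9.3
position: [0.6723, -0.1804, 0.4682]
eef_rot: [0.407, 3.042, -0.014]
contact_force: [-0.6, -0.8, 0.8]
grip_width: 0.0429
grasp_force: 0.0
```

```bash
cat > st.py <<'E'
from h import *
from scipy.spatial.transform import Rotation as R
o=telemetry.get_obs();j=o['joint_positions'];print(o['time'],o['position'].round(4),j.round(3),'sum',(j[1]-j[2]+j[3]));print(R.from_rotvec(o['eef_rot']).as_matrix().round(3))
E
python3 st.py
```

```text
9.3 [ 0.6723 -0.1804  0.4682] [-0.262  0.746  1.365  2.117  0.     0.004] sum 1.4978161564128927
[[-0.962  0.263  0.07 ]
 [ 0.262  0.965 -0.019]
 [-0.073  0.    -0.997]]
```

Outward tilt is now 4°. Continuing to about 28°.

>>> send_rows:
  steps: [0, 0, -4, 0, 0.5, 0, 0, -4, 0, 0.5, 0, 0, -4, 0, 0.5, 0, 0, -4, 0, 0.5, -2, 0, -4, 0, 0.5, -2, 0, -4, 0, 0.5, 0, 0, 0, 0, 0.5]

```text
time: 10.0
position: [0.6199, -0.1665, 0.5859]
eef_rot: [0.384, 2.869, -0.047]
contact_force: [-0.2, -0.2, 0.5]
grip_width: 0.0429
grasp_force: 0.0
```

```bash
python3 st.py
```

```text
10.0 [ 0.6199 -0.1665  0.5859] [-0.262  0.57   1.365  2.117  0.     0.003] sum 1.3220939002764804
[[-0.935  0.263  0.238]
 [ 0.255  0.965 -0.064]
 [-0.246  0.001 -0.969]]
```

>>> send_rows:
  steps: [-2, 0, -4, 0, 0.5, -2, 0, -4, 0, 0.5, -2, 0, -4, 0, 0.5, -2, 0, -4, 0, 0.5, -2, 0, -4, 0, 0.5, -2, 0, -4, 0, 0.5, -2, 0, -4, 0, 0.5, 0, 0, 0, 0, 0.5]

```text
time: 10.8
position: [0.5451, -0.1468, 0.6963]
eef_rot: [0.36, 2.689, -0.077]
contact_force: [-0.9, 0.7, -0.6]
grip_width: 0.0424
grasp_force: 0.0
```

```bash
python3 st.py
```

```text
10.8 [ 0.5451 -0.1468  0.6963] [-0.263  0.388  1.365  2.117  0.     0.003] sum 1.13939530046483
[[-0.876  0.262  0.404]
 [ 0.239  0.965 -0.108]
 [-0.418  0.001 -0.908]]
```

>>> send_rows:
  steps: [-2, 0, -4, 0, 0.5, -2, 0, -4, 0, 0.5, -2, 0, -4, 0, 0.5, -2, 0, -4, 0, 0.5, 0, 0, 0, 0, 0.5]

```text
time: 11.3
position: [0.4945, -0.1334, 0.7519]
eef_rot: [0.346, 2.587, -0.092]
contact_force: [-0.2, 0.4, -0.9]
grip_width: 0.0428
grasp_force: 0.0
```

```bash
python3 st.py
```

```text
11.3 [ 0.4945 -0.1334  0.7519] [-2.640e-01  2.840e-01  1.365e+00  2.117e+00  1.000e-03  2.000e-03] sum 1.036245676359777
[[-0.83   0.262  0.492]
 [ 0.227  0.965 -0.132]
 [-0.509  0.002 -0.86 ]]
```

30.6° leaves too little room between the gripper's body and the bottle, so I'll go to about 40° and narrow the finger gap.

>>> send_rows:
  steps: [-2, 0, -4, 0, 0.35, -2, 0, -4, 0, 0.35, -2, 0, -4, 0, 0.35, -2, 0, -4, 0, 0.35, -2, 0, -4, 0, 0.35, -2, 0, -4, 0, 0.35, -2, 0, -4, 0, 0.35, 0, 0, 0, 0, 0.35]

```text
time: 12.1
position: [0.3942, -0.1067, 0.8351]
eef_rot: [0.322, 2.409, -0.118]
contact_force: [-0.7, -0.7, 0.8]
grip_width: 0.0301
grasp_force: 0.0
```

```bash
python3 st.py
```

```text
12.1 [ 0.3942 -0.1067  0.8351] [-2.660e-01  1.040e-01  1.365e+00  2.117e+00  2.000e-03  1.000e-03] sum 0.8560657022775504
[[-0.729  0.262  0.633]
 [ 0.199  0.965 -0.17 ]
 [-0.655  0.002 -0.755]]
```

>>> send_rows:
  steps: [3, 0.57, 3.3, 0, 0.35, 3, 0.57, 3.3, 0, 0.35, 3, 0.57, 3.3, 0, 0.35, 3, 0.57, 3.3, 0, 0.35, 3, 0.57, 3.3, 0, 0.35, 3, 0.57, 3.3, 0, 0.35, 3, 0.57, 3.3, 0, 0.35, 3, 0.57, 3.3, 0, 0.35, 3, 0.57, 3.3, 0, 0.35, 3, 0.57, 3.3, 0, 0.35, 3, 0.57, 3.3, 0, 0.35, 3, 0.57, 3.3, 0, 0.35, 0, 0, 0, 0, 0.35]

```text
time: 13.4
position: [0.3951, -0.0454, 0.3596]
eef_rot: [0.321, 2.444, -0.122]
contact_force: [-2.5, -0.3, -3.0]
grip_width: 0.0299
grasp_force: 0.0
```

```bash
cat >> st.py <<'E'
import sys
if len(sys.argv)>3:
    M=R.from_rotvec(o['eef_rot']).as_matrix(); d=np.array([float(a) for a in sys.argv[1:4]])-o['position']
    print('tool cm to target',(M.T@d*100).round(2))
E
python3 st.py .41 -.039 .11
```

```text
13.4 [ 0.3951 -0.0454  0.3596] [ 0.042 -0.483 -0.68   0.716 -0.195  0.237] sum 0.914015981838993
[[-0.751  0.26   0.607]
 [ 0.198  0.966 -0.168]
 [-0.63  -0.006 -0.777]]
tool cm to target [14.72  1.16 20.19]
```

>>> send_rows:
  steps: [2.1, 0.17, 2.88, 0, 0.35, 2.1, 0.17, 2.88, 0, 0.35, 2.1, 0.17, 2.88, 0, 0.35, 2.1, 0.17, 2.88, 0, 0.35, 2.1, 0.17, 2.88, 0, 0.35, 2.1, 0.17, 2.88, 0, 0.35, 2.1, 0.17, 2.88, 0, 0.35, 0, 0, 0, 0, 0.35]

```text
time: 14.2
position: [0.4271, -0.0392, 0.1259]
eef_rot: [0.323, 2.421, -0.118]
contact_force: [-0.9, -0.5, -0.4]
grip_width: 0.0299
grasp_force: 0.0
```

```bash
python3 st.py .44 -.048 .016
```

```text
14.2 [ 0.4271 -0.0392  0.1259] [ 0.066 -0.138 -1.234 -0.2   -0.212  0.257] sum 0.8954240997962433
[[-0.736  0.262  0.624]
 [ 0.2    0.965 -0.17 ]
 [-0.646 -0.    -0.763]]
tool cm to target [ 5.98 -0.51  9.34]
```

```bash
python3 st.py .455 -.051 .018 | tail -1
```

```text
tool cm to target [ 4.68 -0.41 10.17]
```

>>> send_rows:
  steps: [1.2, -0.1, 2.5, 0, 0.35, 1.2, -0.1, 2.5, 0, 0.35, 1.2, -0.1, 2.5, 0, 0.35, 0.6, -0.05, 1.5, 0, 0.35, 0, 0, 0, 0, 0.35]

```text
time: 14.7
position: [0.4752, -0.0467, 0.0552]
eef_rot: [0.332, 2.443, -0.123]
contact_force: [0.4, -0.1, 0.2]
grip_width: 0.0301
grasp_force: 0.0
```

```bash
python3 st.py .455 -.051 .016;python3 - <<'E'
from h import *
t=snapshot('top')['pixels'][200:420,250:430,::-1];s=snapshot('side')['pixels'][120:340,290:470,::-1]
cv2.imwrite('pics/a3.png',cv2.resize(np.hstack([t,s]),None,fx=2.2,fy=2.2,interpolation=cv2.INTER_CUBIC))
E
```

```text
14.7 [ 0.4752 -0.0467  0.0552] [ 0.029  0.182 -1.272 -0.54  -0.191  0.235] sum 0.9134198004834841
[[-0.749  0.268  0.605]
 [ 0.206  0.963 -0.172]
 [-0.629 -0.004 -0.777]]
tool cm to target [ 3.9  -0.94  1.9 ]
```

View pics/a3.png

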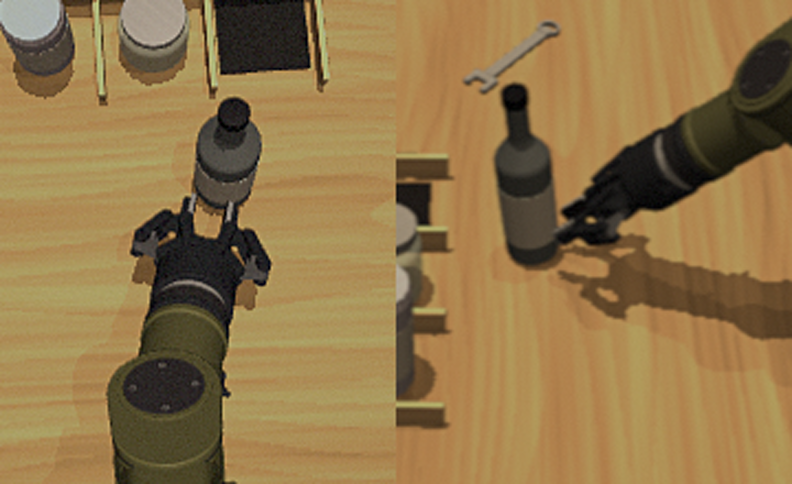

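The picture shows the fingers touching the bottle and the bottle leaning slightly: the cap has moved forward to crop (233,115). The j3 limit pushed the tool forward during the descent. I'll retract gently along the tool axis so it settles back.

>>> send_rows:
  steps: [0.1, 0, -0.4, 0, 0.35, 0.1, 0, -0.4, 0, 0.35, 0.1, 0, -0.4, 0, 0.35, 0.1, 0, -0.4, 0, 0.35, 0.1, 0, -0.4, 0, 0.35, 0.1, 0, -0.4, 0, 0.35, 0.1, 0, -0.8, 0, 0.35, 0.1, 0, -1, 0, 0.35, 0, 0, -1.5, 0, 0.35, 0, 0, 0, 0, 0.35, 0, 0, 0, 0, 0.35]

```text
time: 15.9
position: [0.4307, -0.0347, 0.0942]
eef_rot: [0.331, 2.448, -0.123]
contact_force: [0.3, -0.1, -0.2]
grip_width: 0.0302
grasp_force: 0.0
```

```bash
cat > look.py <<'E'
import sys
from h import *
t=snapshot('top');s=snapshot('side')
a=t['pixels'][180:400,280:460,::-1];b=s['pixels'][120:340,270:450,::-1]
cv2.imwrite('pics/%s.png'%sys.argv[1],cv2.resize(np.hstack([a,b]),None,fx=2.2,fy=2.2,interpolation=cv2.INTER_CUBIC))
E
python3 st.py;python3 look.py a4
```

```text
15.9 [ 0.4307 -0.0347  0.0942] [ 0.084 -0.032 -1.267 -0.307 -0.223  0.279] sum 0.9274146917685848
[[-0.753  0.268  0.602]
 [ 0.206  0.964 -0.171]
 [-0.625 -0.005 -0.78 ]]
```

View pics/a4.png

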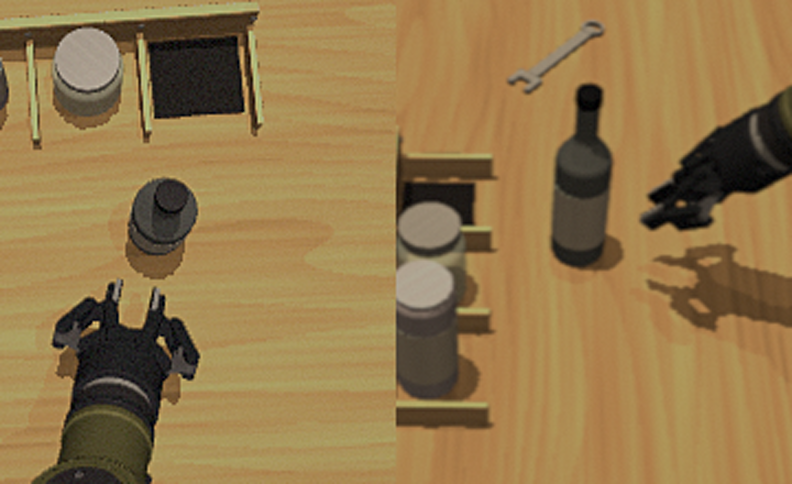

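The bottle stands upright again with its cap at crop (170,192), practically where it was. Next I'll fit the arm's planar geometry from the logged poses, to find which tilt can get low enough behind the bottle.

```bash
cat > fk.py <<'E'
import numpy as np
D=[(1.12,.26,-.138,1.173,.2284,.4719,.2304),(.029,-.0075,-.1497,1.4167,.3914,.0114,.3494),(-.262,.908,1.3628,2.117,.7021,-.1885,.3517),
(-.262,.746,1.365,2.117,.6723,-.1804,.4682),(-.262,.57,1.365,2.117,.6199,-.1665,.5859),(-.263,.388,1.365,2.117,.5451,-.1468,.6963),
(-.264,.284,1.365,2.117,.4945,-.1334,.7519),(-.266,.104,1.365,2.117,.3942,-.1067,.8351)]
A=[];b=[]
def rows(j2,j3,j4):
    o=[[],[]]
    for a in(j2,j2-j3,j2-j3+j4):
        c,s=np.cos(a),np.sin(a); o[0]+=[c,s]; o[1]+=[-s,c]
    return [o[0]+[1,0],o[1]+[0,1]]
for j1,j2,j3,j4,x,y,z in D: A+=rows(j2,j3,j4);b+=[np.hypot(x,y),z]
# extra samples, j5 nonzero: skip
k=np.linalg.lstsq(np.array(A),np.array(b),rcond=1e-4); P=k[0]
if __name__=='__main__':
    print(P.round(3),k[2],np.abs(np.array(A)@P-b).max())
    for n,j,p in(('13.4',(-.483,-.68,.716),(.3977,.3596)),('14.7',(.182,-1.272,-.54),(.4775,.0552)),('15.9',(-.032,-1.267,-.307),(.4321,.0942))): print(n,np.array(rows(*j))@P,p)
    from scipy.optimize import fsolve
    for T in(0,20,25,30,35,40):
        s=np.pi/2-np.radians(T); out=[]
        for r in(.44,.46,.48,.52,.56,.6):
            f=lambda q:np.array(rows(q[0],q[1],s-q[0]+q[1]))@P-[r,.016]
            best=None
            for g in((.2,-1.2),(.5,-.8),(0,-1)):
                q,_,ok,_=fsolve(f,g,full_output=1)
                if ok==1: best=q
            out.append(None if best is None else (best.round(2).tolist(),round(float(s-best[0]+best[1]),2)))
        print(T,out)
E
python3 fk.py
```

```text
[ 0.002  0.567  0.388  0.059  0.44  -0.004  0.     0.219] 8 0.00024048193015879793
13.4 [0.39619963 0.35317224] (0.3977, 0.3596)
14.7 [0.47371437 0.04667486] (0.4775, 0.0552)
15.9 [0.42779994 0.084111  ] (0.4321, 0.0942)
0 [([0.34, -0.68], 0.56), ([0.36, -0.63], 0.58), ([0.39, -0.58], 0.6), ([0.44, -0.49], 0.64), ([0.49, -0.38], 0.69), ([0.55, -0.28], 0.74)]
20 [([0.19, -1.04], -0.0), ([0.21, -1.0], 0.01), ([0.24, -0.96], 0.03), ([0.29, -0.87], 0.07), ([0.34, -0.78], 0.11), ([0.39, -0.68], 0.15)]
25 [([0.18, -1.14], -0.18), ([0.2, -1.09], -0.16), ([0.23, -1.05], -0.14), ([0.27, -0.96], -0.1), ([0.32, -0.88], -0.06), ([0.37, -0.78], -0.02)]
30 [([0.19, -1.24], -0.38), ([0.21, -1.19], -0.36), ([0.24, -1.15], -0.34), ([0.28, -1.06], -0.29), ([0.32, -0.97], -0.25), ([0.36, -0.88], -0.2)]
35 [([0.25, -1.35], -0.63), ([0.26, -1.3], -0.6), ([0.28, -1.25], -0.57), ([0.31, -1.16], -0.51), ([0.34, -1.07], -0.45), ([0.38, -0.98], -0.4)]
40 [([0.38, -1.47], -0.98), ([0.37, -1.42], -0.91), ([0.36, -1.37], -0.86), ([0.37, -1.27], -0.76), ([0.39, -1.17], -0.69), ([0.41, -1.07], -0.61)]
```

The fit is good: 30° works all the way from r = 0.44. I'll go back up and out to reset the tilt to about 30°.

```bash
python3 st.py .41 -.05 .35|tail -1; python3 st.py .50 -.134 .74 | tail -1;  python3 st.py .54 -.145 .77 | tail -1
```

```text
tool cm to target [-14.78  -2.14 -21.01]
tool cm to target [-47.64  -8.03 -44.64]
tool cm to target [-52.75  -8.04 -44.39]
```

>>> send_rows:
  steps: [-2.1, -0.3, -3, 0, 0.28, -2.1, -0.3, -3, 0, 0.28, -2.1, -0.3, -3, 0, 0.28, -2.1, -0.3, -3, 0, 0.28, -2.1, -0.3, -3, 0, 0.28, -2.1, -0.3, -3, 0, 0.28, -2.1, -0.3, -3, 0, 0.28, -3.8, -0.6, -2.3, 0, 0.28, -3.8, -0.6, -2.3, 0, 0.28, -3.8, -0.6, -2.3, 0, 0.28, -3.8, -0.6, -2.3, 0, 0.28, -3.8, -0.6, -2.3, 0, 0.28, -3.8, -0.6, -2.3, 0, 0.28, -3.8, -0.6, -2.3, 0, 0.28, -3.8, -0.6, -2.3, 0, 0.28, -3.8, -0.6, -2.3, 0, 0.28, -3.8, -0.6, -2.3, 0, 0.28, 0, 0, 0, 0, 0.28]

```text
time: 17.8
position: [0.5425, -0.1448, 0.7578]
eef_rot: [0.332, 2.441, -0.125]
contact_force: [-0.0, -0.1, -0.4]
grip_width: 0.0239
grasp_force: 0.0
```

```bash
python3 st.py .54 -.145 .77
```

```text
17.8 [ 0.5425 -0.1448  0.7578] [-0.251  0.099  0.893  1.683 -0.018  0.014] sum 0.88889540073505
[[-0.748  0.269  0.606]
 [ 0.206  0.963 -0.174]
 [-0.63  -0.005 -0.776]]
tool cm to target [-0.59 -0.09 -1.09]
```

```bash
python3 st.py .40 -.16 .22|tail -1
python3 - <<'E'
from fk import *
for T in(39,35,30):
    s=np.pi/2-np.radians(T);print(T,[tuple((np.array(rows(q,-1.28,s-q-1.28))@P).round(3)) for q in(-.5,-.4,-.3,-.2,-.1,0,.1,.2,.3)])
E
```

```text
tool cm to target [44.25 -5.01 33.38]
39 [(np.float64(0.321), np.float64(0.142)), (np.float64(0.347), np.float64(0.136)), (np.float64(0.373), np.float64(0.127)), (np.float64(0.398), np.float64(0.116)), (np.float64(0.421), np.float64(0.102)), (np.float64(0.443), np.float64(0.087)), (np.float64(0.464), np.float64(0.069)), (np.float64(0.482), np.float64(0.049)), (np.float64(0.498), np.float64(0.027))]
35 [(np.float64(0.296), np.float64(0.124)), (np.float64(0.323), np.float64(0.118)), (np.float64(0.348), np.float64(0.109)), (np.float64(0.373), np.float64(0.098)), (np.float64(0.397), np.float64(0.084)), (np.float64(0.419), np.float64(0.068)), (np.float64(0.439), np.float64(0.05)), (np.float64(0.457), np.float64(0.03)), (np.float64(0.474), np.float64(0.009))]
30 [(np.float64(0.264), np.float64(0.103)), (np.float64(0.29), np.float64(0.097)), (np.float64(0.316), np.float64(0.089)), (np.float64(0.341), np.float64(0.078)), (np.float64(0.364), np.float64(0.064)), (np.float64(0.386), np.float64(0.048)), (np.float64(0.406), np.float64(0.03)), (np.float64(0.425), np.float64(0.01)), (np.float64(0.441), np.float64(-0.012))]
```

>>> send_rows:
  steps: [3.4, -0.4, 2.55, 0, 0.28, 3.4, -0.4, 2.55, 0, 0.28, 3.4, -0.4, 2.55, 0, 0.28, 3.4, -0.4, 2.55, 0, 0.28, 3.4, -0.4, 2.55, 0, 0.28, 3.4, -0.4, 2.55, 0, 0.28, 3.4, -0.4, 2.55, 0, 0.28, 3.4, -0.4, 2.55, 0, 0.28, 3.4, -0.4, 2.55, 0, 0.28, 3.4, -0.4, 2.55, 0, 0.28, 3.4, -0.4, 2.55, 0, 0.28, 3.4, -0.4, 2.55, 0, 0.28, 3.4, -0.4, 2.55, 0, 0.28, 0, 0, 0, 0, 0.28]

```text
time: 19.2
position: [0.3811, -0.1533, 0.2136]
eef_rot: [0.339, 2.474, -0.114]
contact_force: [-1.8, 0.4, -1.6]
grip_width: 0.024
grasp_force: 0.0
```

```bash
python3 st.py .37 -.15 .05
```

```text
19.2 [ 0.3811 -0.1533  0.2136] [-0.479 -0.355 -1.001  0.287  0.123 -0.165] sum 0.9329104368740526
[[-0.768  0.269  0.581]
 [ 0.215  0.963 -0.163]
 [-0.604 -0.    -0.797]]
tool cm to target [10.8   0.02 12.35]
```

>>> send_rows:
  steps: [2.2, 0, 2.2, 0, 0.28, 2.2, 0, 2.2, 0, 0.28, 2.2, 0, 2.2, 0, 0.28, 2, 0, 1.5, 0, 0.28, 2, 0, 1.5, 0, 0.28, 2, 0, 1.5, 0, 0.28, 0, 0, 0, 0, 0.28]

```text
time: 19.9
position: [0.3799, -0.1626, 0.0906]
eef_rot: [0.333, 2.48, -0.111]
contact_force: [-0.2, 0.1, -0.2]
grip_width: 0.0243
grasp_force: 0.0
```

```bash
python3 st.py .37 -.15 .03
```

```text
19.9 [ 0.3799 -0.1626  0.0906] [-0.521 -0.071 -1.278 -0.263  0.151 -0.205] sum 0.9438298412415129
[[-0.772  0.264  0.578]
 [ 0.211  0.964 -0.158]
 [-0.599 -0.    -0.801]]
tool cm to target [4.67 0.96 4.08]
```

>>> send_rows:
  steps: [3, 0, 1.5, 0, 0.28, 3, 0, 1.5, 0, 0.28, 3, 0, 1.5, 0, 0.28, 3, 0, 1.5, 0, 0.28, 3, 0, 1.5, 0, 0.28, 3, 0, 1.5, 0, 0.28, 0, 0, 0, 0, 0.28]

```text
time: 20.6
position: [0.3425, -0.194, 0.0135]
eef_rot: [0.334, 2.616, -0.031]
contact_force: [-0.1, 0.7, 0.4]
grip_width: 0.024
grasp_force: 0.0
```

```bash
python3 st.py .455 -.051 .10
```

```text
20.6 [ 0.3425 -0.194   0.0135] [-0.723  0.162 -1.279 -0.31   0.256 -0.412] sum 1.1305517957579676
[[-0.845  0.241  0.477]
 [ 0.23   0.97  -0.083]
 [-0.482  0.039 -0.875]]
tool cm to target [-10.4   16.92  -3.4 ]
```

Tilt is now 29° with only 2° of roll. I'll lift slightly and move behind the bottle.

>>> send_rows:
  steps: [-1.9, 0.16, -3.5, 0, 0.28, -0.8, 3.27, 0.59, 0, 0.28, -0.8, 3.27, 0.59, 0, 0.28, -0.8, 3.27, 0.59, 0, 0.28, -0.8, 3.27, 0.59, 0, 0.28, -0.8, 3.27, 0.59, 0, 0.28, 0, 0, 0, 0, 0.28, 0, 0, 0, 0, 0.28]

```text
time: 21.4
position: [0.4294, -0.0434, 0.0542]
eef_rot: [0.327, 2.615, -0.028]
contact_force: [-0.5, 0.0, -0.3]
grip_width: 0.0239
grasp_force: 0.0
```

```bash
python3 st.py .445 -.050 .016
```

```text
21.4 [ 0.4294 -0.0434  0.0542] [-0.065  0.059 -1.175 -0.168 -0.048  0.171] sum 1.0663234729932172
[[-0.846  0.236  0.479]
 [ 0.226  0.971 -0.08 ]
 [-0.483  0.041 -0.874]]
tool cm to target [ 0.38 -0.43  4.15]
```

>>> send_rows:
  steps: [0.1, -0.1, 1.05, 0, 0.28, 0.1, -0.1, 1.05, 0, 0.28, 0.1, -0.1, 1.05, 0, 0.28, 0.1, -0.1, 1, 0, 0.28, 0, 0, 0, 0, 0.28]

```text
time: 21.9
position: [0.4425, -0.0525, 0.0139]
eef_rot: [0.336, 2.618, -0.03]
contact_force: [0.0, -0.4, -0.5]
grip_width: 0.0238
grasp_force: 0.0
```

```bash
python3 st.py .445 -.050 .016; python3 look.py a5
```

```text
21.9 [ 0.4425 -0.0525  0.0139] [-0.09   0.207 -1.215 -0.352 -0.04   0.156] sum 1.0699456100806262
[[-0.846  0.242  0.474]
 [ 0.231  0.969 -0.083]
 [-0.48   0.04  -0.876]]
tool cm to target [-0.25  0.31 -0.09]
```

View pics/a5.png

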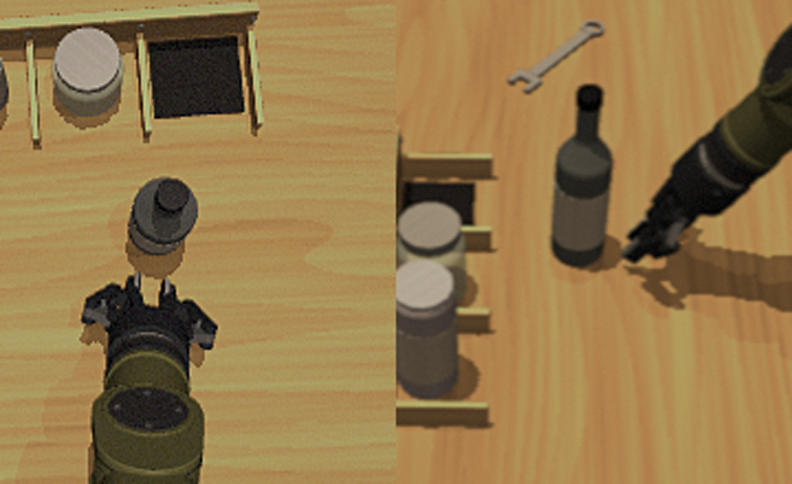

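The fingertips are low at crop (152,280), square behind the upright bottle, whose base centre is at about (158,240). Starting the slow push: 22 mm forward, then diagonal.

>>> send_rows:
  steps: [-0.44, 0, 0.24, 0, 0.28, -0.44, 0, 0.24, 0, 0.28, -0.44, 0, 0.24, 0, 0.28, -0.44, 0, 0.24, 0, 0.28, -0.22, 0, 0.12, 0, 0.28, -0.34, -0.13, 0.18, 0, 0.28, -0.34, -0.13, 0.18, 0, 0.28, -0.34, -0.13, 0.18, 0, 0.28, -0.34, -0.13, 0.18, 0, 0.28, -0.34, -0.13, 0.18, 0, 0.28, 0, 0, 0, 0, 0.28]

```text
time: 23.1
position: [0.4809, -0.0669, 0.0136]
eef_rot: [0.331, 2.62, -0.028]
contact_force: [-2.6, 2.6, 0.2]
grip_width: 0.0242
grasp_force: 1.5
```

```bash
cat > cap.py <<'E'
from h import *
# cap by darkest blob in side view (z~.22) + near-vertical check via top view
s=snapshot('side');t=snapshot('top')
g=s['pixels'][60:260,240:420].max(2)
m=cv2.morphologyEx((g<60).astype(np.uint8),cv2.MORPH_OPEN,np.ones((3,3)))
n,l,st,ce=cv2.connectedComponentsWithStats(m)
i=[k for k in range(1,n) if st[k,4]>150][0]  # topmost large dark blob
ys,xs=np.nonzero(l==i); y0=ys.min(); top=xs[ys<=y0+8].mean()+240
pc=ray(s,top,y0+60+3,.235)
print('side cap px',round(top,1),y0+60,'cap top',pc.round(4), st[i].tolist())
gt=t['pixels'].astype(int)
T=t['world_to_cam']@np.r_[pc,1]; print('projected in top',(t['fx']*T[0]/T[2]+t['cx']).round(1),(t['fy']*T[1]/T[2]+t['cy']).round(1))
# base: lowest dark pixel below along bottle column in side
col=s['pixels'][:,:,:].max(2)
u=int(round(xs.mean()+240)); 
mat=np.array([.669,-.117]);a=np.radians(2);ex=np.array([np.cos(a),np.sin(a)]);ey=np.array([-ex[1],ex[0]])
q=pc[:2]-mat;print('cap in mat frame',(q@ex).round(4),(q@ey).round(4),'(goal .014,0)')
E
python3 st.py|head -1; python3 cap.py; python3 look.py a6
```

```text
23.1 [ 0.4809 -0.0669  0.0136] [-0.125  0.25  -1.127 -0.307 -0.02   0.121] sum 1.07046914859518
side cap px 418.2 146 cap top [ 0.3656 -0.1105  0.235 ] [96, 86, 84, 92, 1912]
projected in top 386.9 340.9
cap in mat frame -0.303 0.0171 (goal .014,0)
```

View pics/a6.png

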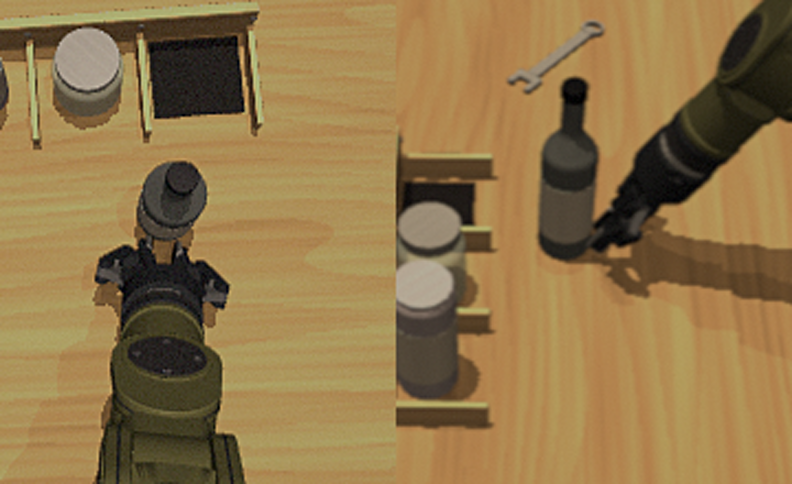

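The bottle slides upright, with its cap now at top crop (181,180) and side crop (574,88), at a push force of about 4 N. I'll fix the cap tracker's window and continue diagonally.

```bash
cat > cap.py <<'E'
from h import *
s=snapshot('side')
g=s['pixels'][110:190,300:372].max(2); m=(g<40).astype(np.uint8)
n,l,st,ce=cv2.connectedComponentsWithStats(m); i=1+st[1:,4].argmax()
ys,xs=np.nonzero(l==i); y0=ys.min(); u=xs[ys<=y0+8].mean()+300
pc=ray(s,u,y0+113,.235)
mat=np.array([.669,-.117]);a=np.radians(2);ex=np.array([np.cos(a),np.sin(a)]);ey=np.array([-ex[1],ex[0]])
p=telemetry.get_obs()['position']
for nm,w in(('cap',pc[:2]),('tcp+.036h',p[:2]+.036*np.array([.97,-.24]))):
    q=w-mat;print(nm,w.round(4),'mat frame',(q@ex).round(4),(q@ey).round(4),'(goal .014,0)')
print('px',round(u,1),y0+110,st[i].tolist())
E
python3 cap.py
```

```text
cap [ 0.5185 -0.0682] mat frame -0.1487 0.054 (goal .014,0)
tcp+.036h [ 0.5163 -0.0759] mat frame -0.1512 0.0464 (goal .014,0)
px 350.6 156 [46, 46, 10, 26, 213]
```

>>> send_rows:
  steps: [-0.42, -0.16, 0.22, 0, 0.28, -0.5, -0.2, 0.27, 0, 0.28, -0.5, -0.2, 0.27, 0, 0.28, -0.5, -0.2, 0.27, 0, 0.28, -0.5, -0.2, 0.27, 0, 0.28, -0.5, -0.2, 0.27, 0, 0.28, -0.5, -0.2, 0.27, 0, 0.28, 0, 0, 0, 0, 0.28]

```text
time: 24.15
position: [0.5184, -0.0908, 0.0149]
eef_rot: [0.332, 2.615, -0.03]
contact_force: [-0.7, 0.3, -0.7]
grip_width: 0.0236
grasp_force: 0.6
```

```bash
python3 st.py|head -1; python3 cap.py
```

```text
24.15 [ 0.5184 -0.0908  0.0149] [-0.175  0.291 -1.042 -0.268  0.002  0.079] sum 1.0649426117771508
cap [ 0.5589 -0.094 ] mat frame -0.1092 0.0268 (goal .014,0)
tcp+.036h [ 0.5529 -0.0992] mat frame -0.1154 0.0219 (goal .014,0)
px 332.5 148 [27, 38, 12, 27, 221]
```

>>> send_rows:
  steps: [-0.42, -0.16, 0.22, 0, 0.28, -0.5, -0.2, 0.27, 0, 0.28, -0.5, -0.2, 0.27, 0, 0.28, -0.5, -0.2, 0.27, 0, 0.28, -0.5, -0.2, 0.27, 0, 0.28, -0.5, -0.2, 0.27, 0, 0.28, 0, 0, 0, 0, 0.28]

```text
time: 24.9
position: [0.5468, -0.1093, 0.0145]
eef_rot: [0.331, 2.616, -0.029]
contact_force: [-1.6, 1.3, -0.2]
grip_width: 0.0239
grasp_force: 1.0
```

```bash
python3 st.py; python3 cap.py
```

```text
24.9 [ 0.5468 -0.1093  0.0145] [-0.208  0.325 -0.97  -0.229  0.019  0.049] sum 1.0665549973446078
[[-0.846  0.239  0.477]
 [ 0.228  0.97  -0.081]
 [-0.482  0.04  -0.875]]
cap [ 0.5041 -0.0289] mat frame -0.1617 0.0938 (goal .014,0)
tcp+.036h [ 0.5816 -0.1179] mat frame -0.0873 0.0021 (goal .014,0)
px 357.2 168 [49, 58, 23, 22, 263]
```

At the bay mouth. Now straight in along the stand's axis.

>>> send_rows:
  steps: [-0.34, 0.11, 0.19, 0, 0.28, -0.5, 0.16, 0.28, 0, 0.28, -0.5, 0.16, 0.28, 0, 0.28, -0.5, 0.16, 0.28, 0, 0.28, -0.5, 0.16, 0.28, 0, 0.28, -0.5, 0.16, 0.28, 0, 0.28, -0.5, 0.16, 0.28, 0, 0.28, -0.5, 0.16, 0.28, 0, 0.28, -0.5, 0.16, 0.28, 0, 0.28, -0.5, 0.16, 0.28, 0, 0.28, 0, 0, 0, 0, 0.28]

```text
time: 26.05
position: [0.6055, -0.1075, 0.015]
eef_rot: [0.331, 2.615, -0.029]
contact_force: [-1.0, 0.0, -1.0]
grip_width: 0.024
grasp_force: 0.7
```

```bash
sed -i 's/300:372/270:335/;s/+300/+270/' cap.py; python3 st.py|head -1; python3 cap.py
```

```text
26.05 [ 0.6055 -0.1075  0.015 ] [-0.178  0.386 -0.84  -0.161  0.005  0.075] sum 1.0649285259503516
cap [ 0.6446 -0.1113] mat frame -0.0242 0.0066 (goal .014,0)
tcp+.036h [ 0.64   -0.1161] mat frame -0.029 0.0019 (goal .014,0)
px 295.0 142 [21, 32, 11, 26, 207]
```

>>> send_rows:
  steps: [-0.5, 0.16, 0.28, 0, 0.28, -0.5, 0.16, 0.28, 0, 0.28, -0.5, 0.16, 0.28, 0, 0.28, -0.5, 0.16, 0.28, 0, 0.28, -0.42, 0.13, 0.24, 0, 0.28, -0.25, 0.08, 0.14, 0, 0.28, 0, 0, 0, 0, 0.28]

```text
time: 26.8
position: [0.6365, -0.1064, 0.0145]
eef_rot: [0.331, 2.616, -0.029]
contact_force: [-2.1, -0.5, -0.1]
grip_width: 0.0243
grasp_force: 0.6
```

```bash
python3 st.py|head -1; python3 cap.py
```

```text
26.8 [ 0.6365 -0.1064  0.0145] [-0.165  0.42  -0.767 -0.121 -0.002  0.086] sum 1.0661248962226753
cap [ 0.5701 -0.0489] mat frame -0.0965 0.0716 (goal .014,0)
tcp+.036h [ 0.6713 -0.1151] mat frame 0.0023 0.0019 (goal .014,0)
px 327.0 161 [43, 51, 22, 29, 383]
```

>>> send_rows:
  steps: [-0.2, 0.06, 0.11, 0, 0.28, -0.2, 0.06, 0.11, 0, 0.28, -0.17, 0.05, 0.09, 0, 0.28, 0, 0, 0, 0, 0.28]

```text
time: 27.25
position: [0.6421, -0.1064, 0.0144]
eef_rot: [0.332, 2.617, -0.029]
contact_force: [-3.6, -0.5, -0.3]
grip_width: 0.024
grasp_force: 1.4
```

```bash
sed -i 's/270:335/260:316/;s/+270/+260/' cap.py; python3 st.py|head -1; python3 cap.py
```

```text
27.25 [ 0.6421 -0.1064  0.0144] [-0.163  0.427 -0.753 -0.112 -0.003  0.089] sum 1.0672886600974898
cap [ 0.6754 -0.1098] mat frame 0.0067 0.007 (goal .014,0)
tcp+.036h [ 0.6771 -0.115 ] mat frame 0.0081 0.0017 (goal .014,0)
px 281.4 142 [17, 32, 11, 26, 206]
```

Around 6–8 mm to go. Small steps now, watching for the force rise at the board.

>>> send_rows:
  steps: [-0.17, 0.05, 0.09, 0, 0.28, -0.17, 0.05, 0.09, 0, 0.28, 0, 0, 0, 0, 0.28]

```text
time: 27.6
position: [0.6464, -0.1063, 0.0146]
eef_rot: [0.331, 2.617, -0.029]
contact_force: [-2.8, -0.1, -0.1]
grip_width: 0.0238
grasp_force: 1.3
```

>>> send_rows:
  steps: [-0.1, 0.03, 0.06, 0, 0.28, 0, 0, 0, 0, 0.28]

```text
time: 27.8
position: [0.6474, -0.1063, 0.0144]
eef_rot: [0.332, 2.617, -0.029]
contact_force: [-3.9, -0.3, 0.5]
grip_width: 0.024
grasp_force: 1.7
```

>>> send_rows:
  steps: [-0.1, 0.03, 0.06, 0, 0.28, 0, 0, 0, 0, 0.28]

```text
time: 28.0
position: [0.6477, -0.1063, 0.0142]
eef_rot: [0.332, 2.619, -0.03]
contact_force: [-6.2, -0.4, 2.8]
grip_width: 0.0241
grasp_force: 3.4
```

>>> send_rows:
  steps: [-0.1, 0.03, 0.06, 0, 0.28, 0, 0, 0, 0, 0.28]

```text
time: 28.2
position: [0.6479, -0.1063, 0.0139]
eef_rot: [0.332, 2.62, -0.03]
contact_force: [-11.3, -0.4, 7.2]
grip_width: 0.0243
grasp_force: 5.3
```

```bash
python3 cap.py
```

```text
cap [ 0.6808 -0.1095] mat frame 0.012 0.0071 (goal .014,0)
tcp+.036h [ 0.6828 -0.1149] mat frame 0.0138 0.0016 (goal .014,0)
px 279.1 142 [15, 32, 11, 26, 205]
```

Force rises and motion stalls, so the bottle is against the board. Backing straight out.

>>> send_rows:
  steps: [0.17, -0.05, -0.09, 0, 0.28, 0.17, -0.05, -0.09, 0, 0.28, 0.5, -0.16, -0.28, 0, 0.28, 0.84, -0.27, -0.47, 0, 0.28, 1.2, -0.4, -0.7, 0, 0.28, 1.68, -0.54, -0.95, 0, 0.28, 1.68, -0.54, -0.95, 0, 0.28, 1.68, -0.54, -0.95, 0, 0.28, 1.68, -0.54, -0.95, 0, 0.28, 0.4, -0.4, -3, 0, 0.28, 0.4, -0.4, -3, 0, 0.28, 0, 0, 0, 0, 0.28, 0, 0, 0, 0, 0.28]

```text
time: 29.55
position: [0.4988, -0.1113, 0.064]
eef_rot: [0.332, 2.614, -0.029]
contact_force: [0.9, -0.7, 0.6]
grip_width: 0.0243
grasp_force: 0.0
```

```bash
python3 cap.py
python3 - <<'E'
from h import *
t=snapshot('top')['pixels'][165:325,230:410,::-1];s=snapshot('side')['pixels'][120:280,240:420,::-1]
cv2.imwrite('pics/a7.png',cv2.resize(np.hstack([t,s]),None,fx=2.2,fy=2.2,interpolation=cv2.INTER_CUBIC))
E
```

```text
cap [ 0.6808 -0.1095] mat frame 0.012 0.0071 (goal .014,0)
tcp+.036h [ 0.5338 -0.1198] mat frame -0.1353 0.0019 (goal .014,0)
px 279.1 142 [15, 32, 11, 27, 209]
```

View pics/a7.png

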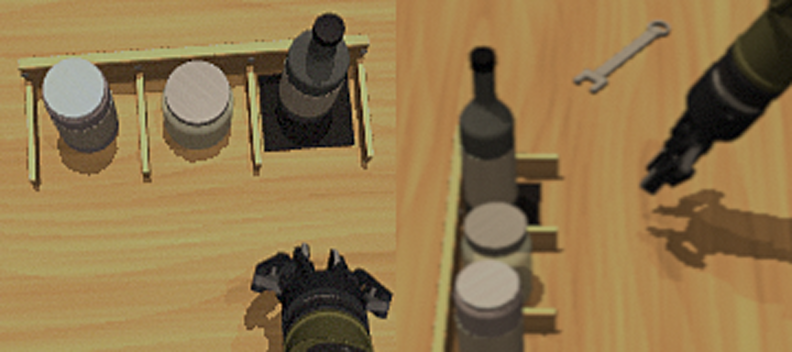

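The bottle stands upright in the mat bay against the board: its cap is at top crop (328,30) and its body at (308,95), over the mat. The gripper is clear, and the can and jar look unmoved.

```bash
python3 -c "
from rig import order; print(order.close_job())"
```

```text
the job is handed in; nothing more can be done
None
```

The bottle was pushed upright into the mat bay until it met the back board, then handed in with the gripper clear (about 12–14 mm past the mat centre, target 14); it leaned briefly once when the fingers touched it too early, but settled back upright.

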